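# Hold the angle gauge on a clarinet body at its set angle

### The job

Pick up the pendulum angle gauge from its wood offcut by its handle and set its foot down upright on the crown of the clarinet body section in the sprung rest, mid-foot, square across the section and between the two metal rings. Then rock it sideways on the round crown until its swinging pointer settles over the tab on the dial, and finish while still holding it there, resting lightly on the crown, so that the angle can be scribed. Be gentle with the section and leave the other things on the bench alone.

Things in the scene. Friction and masses are not known exactly. Their poses are not given: they have to be found in the camera images.
- gauge: Loose pendulum angle gauge, 0.3 to 0.6 kg, 178 mm tall: steel foot 34 (x) x 100 (y) x 12 mm, flat underneath; upright white dial disc, 110 mm diameter, 12 mm thick, centre 75 mm up; dark wood handle on top. Origin: centre of the foot's underside. z up, y along the foot, x = dial normal (pointer side +x, at first within 0.6 rad of world +x). Starts upright on the offcut.
- handle (a point): Point on the gauge to grip: on the axis of the wood handle, which is square, 22 x 22 mm in x and y, and reaches from 126 to 178 mm above the gauge's underside; this point is at 156 mm. The top edge of the dial is at 130 mm. Axes as gauge. Either pair of faces can be gripped.
- pointer (a joint): Angle of the pendulum pointer relative to the gauge, rad, about the gauge's x axis. It hangs freely from the dial's centre (3 swings a second, dying out in 1.5 s): 0 while the gauge is upright, positive when its tip lies towards the gauge's +y. Turning the gauge by -a about its own +x brings it to +a. It cannot be touched.
- index (a joint): Angle of the brass tab on the dial, measured just like pointer (0 = straight below the dial's centre, positive towards the gauge's +y). Preset between 0.18 and 0.38 rad and stays fixed; it cannot be moved. The pointer is on the mark when pointer equals index.
- pointer_tip (a point): Tip of the slim dark pointer (4 mm wide), 48 mm from the dial's centre, on the dial's face.
- tab (a point): Centre line of the brass tab on the dial, 48 mm from the dial's centre; the tab is a plate 7 mm wide, 18 mm long radially, its outer end sticking 7 mm out over the dial's rim. The pointer is on the mark when its tip lies over the tab, within half the tab's width of this point.
- rest: Fixed wooden rest, base 190 (x) x 85 (y) x 14 mm, with four prongs at x = +-78 mm, y = +-23 mm that reach 70 mm up. Origin: centre of the base's underside. x along the clarinet section, within 0.4 rad of world x.
- section: Black clarinet body section along the rest's x: round, 30 mm diameter, 180 long. Origin: middle of its top line, 77 mm above the bench. Two metal rings, 37 mm diameter, leave 70 mm clear between them, centred there; pillars 6 mm high and thick on top at x = +-56. On springs: sinks straight down, starting at 1 N, then 1.4 mm per newton, to a stop at 12 mm (10 N).
- crown (a point): The spot on the section where the foot's middle goes: the middle of its top line, between the rings. Same point as the section's origin; z up, x along the section.
- offcut: Fixed light-wood offcut 85 (x) x 150 (y) x 20 (z) mm on which the gauge stands at the start. Origin: centre of its underside.
- pad_jar: Bystander: clear jar 48 mm diameter, 45 mm high. Origin: centre of its underside.
- screwdriver: Bystander: wooden-handled screwdriver lying along its x, 150 mm long. Origin: on its underside.
- mug: Bystander: white mug, 80 mm diameter, 90 mm high. Origin: centre of its underside.
- oil: Bystander: amber oil bottle, 40 mm diameter, 100 mm high. Origin: centre of its underside.
- cork_block: Bystander: cork block 50 x 30 x 20 mm. Origin: centre of its underside.
- barrel: Bystander: black clarinet barrel standing up, 32 mm diameter, 62 mm high. Origin: centre of its underside.
- billet: Bystander: dark wood billet 160 (x) x 32 x 32 mm. Origin: centre of its underside.
Not all that is in view belongs to the job. What is meant by the rest is not purple or yellow, and is the larger of those in its own colour.

How it is judged:
By the outcome, as a careful person would: the job done as asked, in the order asked, and still so for the second after the job is handed in, while the arm keeps its last pose, push and grip.
It also fails if it takes over 51 s, if anything falls off the work surface, if the arm or the gripper's body presses on something with over 40 N, if the wrist force passes 120 N, or if a joint passes its speed limit or range.

### The arm

A 6-joint arm with a two-finger parallel gripper is mounted at the origin on the work surface. World frame = base frame: x ahead of the robot, y to its left, z up, the work surface at z = 0. Lengths are in m, angles in rad, forces in N, time in s.
With the tool pointing down it reaches from about 0.25 to 0.725 m from the base axis. Payload 4 kg.
Tool frame: the origin (TCP) lies midway between the tips of the shut fingers; the grasp point (between the pads) lies 19 mm behind it; x points along the fingers, y is the direction in which the jaws open and shut, and the axes are right-handed (so a half turn about x gives the same grasp; the last joint's range is limited). The gripper opens to 85 mm and grips with 20 to 120 N. Pads are 22 mm wide; open, the fingers measure 114 mm over their backs; the gripper's body (76 mm by 85 mm) begins 54 mm behind the grasp point. The pads swing forward as they close: fully open they stand 13 mm farther back than shut.
Start: joints at [1.111, 0.241, 0.005, 1.335, 0, 1.571], TCP at [0.222, 0.448, 0.231] pointing down, gripper open.
Joint ranges: [-2.72, 2.72], [-1.05, 1.87], [-1.09, 1.28], [-1.99, 2.15], [-1.42, 1.44], [-3.14, 3.14]. Speed limits (rad/s): [2.79, 2.79, 3.14, 3.14, 3.14, 3.14].

### API

Orientations are given as a unit quaternion [x, y, z, w].
In Python, from workcell import * gives the robot as it stands.
- The arm moves only by the tool play_rows, never from a script. Its argument "plan" is a list of rows, each a list of 7 numbers: the shift along the tool's x, y, z in mm, then the turn, a rotation vector about the tool's x, y, z in rad, then the closure, from -1 (fully open) to 1 (shut). In form: [[x, y, z, rx, ry, rz, grip], ...]. A call has 1 to 20 rows; each row shifts and turns the commanded pose from where the row before left it, along the tool's axes as they then stand; what a row does not reach is not made up. A row lasts 1/12 s, in which the tool goes at most 41.7 mm and 7.16 degrees, less where a joint would pass 70% of its speed; a pose out of reach is approached as far as the arm can. A call with a gripper value outside its range is refused whole. The fingers move at their own pace and stop on an object; the grip force is fixed at half the most. Time passes only in rows, so rows that do not move let the fingers close. It gives the time, the measured TCP pose, the force and the opening at its end, in the units of the state.
- get_obs(): the state, without advancing time (a new reading comes with each control period).
- camera(name): name is "side" or "top"; returns a dict with "frame" (384x512x3 uint8, red, green, blue), "depth" (384x512 float32, m along the optical axis (not along the pixel's ray), 0 where there is no reading), "fx", "fy", "cx", "cy" (pixels), "camera_from_world" (4x4, takes a point from world to camera coordinates). Camera axes: x right, y up, looking along -z (the intrinsics and any distortion apply to the point x, -y, -z); pixel columns grow to the right and rows downward; lengths in m; the calibration is good to about 2 mm. A picture is of the moment at which its call begins.
- job_done(): hands the job in, once; it reports no verdict.
Trained networks look in a picture, given as the dict that the camera call returned (one of the last four; its "shot" number tells which), for a name from the list of things; names that differ only in an ending like _2 or _b are one class to them, and where a whole thing is asked for, a point or a joint stands for the part that bears it (a point fixed in the world has none). Each returns a list of dicts, best first, with "confidence" (0 to 1); they miss things now and then, are a little off and sometimes report something else, mostly with a low value. They report only what shows in the picture. A call takes as long as a camera call. They do not tell look-alikes from the thing itself.
- search_frame(thing, picture): "centre" ([x, y, z] in m, in world coordinates, good to about 4 mm: the middle of the surface that is visible of it).
- pinpoint(thing, picture): "centre" ([x, y, z] in m, in world coordinates, good to about 4 mm: a listed point, or the origin of a listed thing).
The state is a dict: "clock": time; "joint_pos": joint angles; "joint_vel": joint speeds; "tau": joint torques, N m; "eef_pos": TCP position; "tool_rot": TCP orientation; "ft_force": force on the tool from outside, world axes, zero at the start; "ft_torque": the same for the moment, N m; "grip_width": finger opening in m.
Only numpy, scipy, OpenCV 4.12 (cv2) and the standard library are available. Lean on these libraries where they do the work, as an engineer would, in place of code of your own. Each camera call takes 0.05 s, during which the arm holds its last target. There are 200 camera calls.

## Working session

There is one attempt and no reset: what is moved stays moved. The work goes in short steps, Python scripts to look and compute and a tool call to move; the robot and the scene stay as the last step left them, time stands still between calls to the robot, and variables do not carry over. Pictures are saved under pics/ and viewed, about 8 in all and at most 12, crops included, and the job is handed in when it is done.

Besides the shell and the picture viewer there is one more tool, called after "Emit:" by a JSON object that holds its "method" and its "body", one argument or row to a line. play_rows: Moves the arm, as the interface text tells. Its arguments: {"type":"object","properties":{"plan":{"type":"array","items":{"type":"array","items":{"type":"number"}}}},"required":["plan"]}

```bash
mkdir -p pics; cat > h.py <<'E'
from workcell import *
import numpy as np, cv2
from scipy.spatial.transform import Rotation as R
def save(n,f,s=None):
    im=cv2.cvtColor(np.asarray(f),cv2.COLOR_RGB2BGR)
    if s: im=cv2.resize(im,None,fx=s,fy=s,interpolation=cv2.INTER_CUBIC)
    cv2.imwrite('pics/'+n,im)
def px(c,p):
    q=np.array(c['camera_from_world'])@np.r_[p,1]
    return c['cx']+c['fx']*q[0]/-q[2], c['cy']+c['fy']*-q[1]/-q[2]
def world(c,u,v,d):
    u,v,d=map(np.asarray,(u,v,d))
    q=np.stack([(u-c['cx'])/c['fx']*d,-(v-c['cy'])/c['fy']*d,-d,np.ones_like(d)],-1)
    return (q@np.linalg.inv(np.array(c['camera_from_world'])).T)[...,:3]
E
python3 - <<'E'
from h import *
o=get_obs(); print({k:np.round(v,3).tolist() for k,v in o.items()})
for n in ['side','top']:
    c=camera(n); save(n+'0.png',c['frame'],1.5)
    print(n,c['fx'],c['fy'],c['cx'],c['cy'],[k for k in c]); print(np.round(c['camera_from_world'],3).tolist())
    for t in ['gauge','handle','rest','section','crown','offcut','tab','pointer_tip']:
        for r in pinpoint(t,c)[:4]: print(t,np.round(r['centre'],3),round(r['confidence'],2),np.round(px(c,r['centre'])))
E
```

```text
{'clock': 0.0, 'joint_pos': [1.111, 0.241, 0.004, 1.335, -0.0, 1.571], 'joint_vel': [0.002, -0.0, 0.001, 0.0, 0.001, -0.001], 'tau': [-0.001, -37.232, 25.241, 0.017, -0.0, -0.0], 'eef_pos': [0.222, 0.448, 0.23], 'tool_rot': [0.16, 0.689, -0.162, 0.688], 'ft_force': [-0.359, -0.246, -0.177], 'ft_torque': [0.012, -0.008, 0.035], 'grip_width': 0.086}
side 462.5567499639063 462.5567499639063 254.90071379164695 182.39146669085142 ['frame', 'depth', 'fx', 'fy', 'cx', 'cy', 'camera_from_world', 'shot']
[[0.893, -0.45, -0.008, -0.523], [0.354, 0.689, 0.633, -0.215], [-0.279, -0.568, 0.774, -1.192], [0.0, 0.0, 0.0, 1.0]]
gauge [0.501 0.252 0.016] 0.64 [195. 136.]
handle [0.507 0.256 0.18 ] 0.76 [190.  94.]
rest [ 0.643 -0.398  0.002] 0.73 [348. 287.]
rest [ 0.515 -0.22  -0.002] 0.67 [269. 253.]
rest [ 0.295 -0.249  0.001] 0.57 [195. 297.]
rest [ 0.334  0.145 -0.001] 0.55 [157. 181.]
section [ 0.298 -0.244  0.052] 0.9 [193. 286.]
section [ 0.646 -0.398  0.076] 0.78 [354. 273.]
section [ 0.518 -0.218  0.074] 0.69 [270. 236.]
section [0.333 0.14  0.053] 0.61 [154. 171.]
crown [ 0.293 -0.242  0.0
[... 404 characters left out ...]
-0.54], [-0.077, -0.021, 0.997, -1.234], [0.0, 0.0, 0.0, 1.0]]
gauge [0.501 0.252 0.021] 0.86 [159. 210.]
handle [0.504 0.254 0.176] 0.77 [143. 206.]
rest [ 0.293 -0.244 -0.002] 0.85 [310. 276.]
rest [ 0.511 -0.226  0.001] 0.7 [305. 209.]
rest [ 0.641 -0.394  0.001] 0.64 [356. 171.]
rest [0.333 0.143 0.002] 0.62 [192. 262.]
section [ 0.515 -0.228  0.082] 0.75 [308. 207.]
section [ 0.641 -0.4    0.078] 0.71 [364. 167.]
section [ 0.292 -0.25   0.052] 0.48 [314. 279.]
crown [ 0.644 -0.402  0.079] 0.97 [365. 166.]
crown [0.328 0.139 0.049] 0.73 [190. 265.]
crown [ 0.512 -0.224  0.078] 0.57 [307. 208.]
offcut [ 0.508  0.271 -0.001] 0.62 [155. 208.]
pointer_tip [0.505 0.251 0.021] 0.66 [159. 209.]
```

View pics/side0.png

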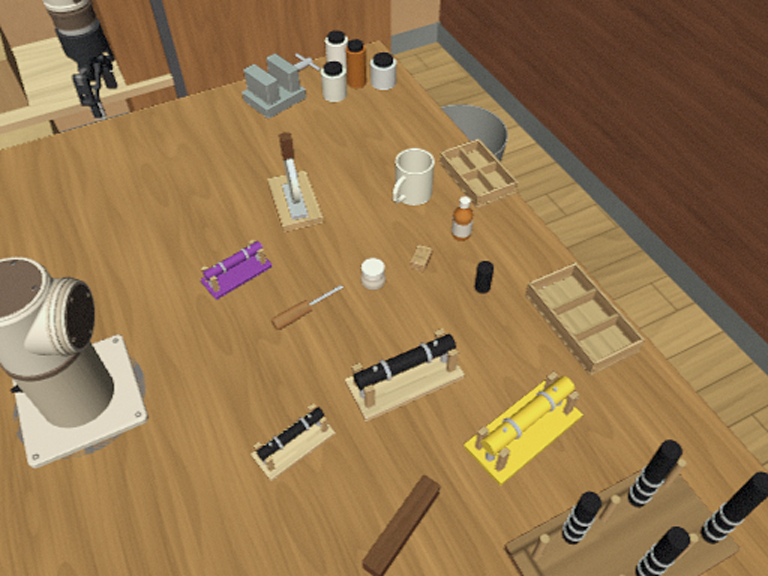

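View pics/top0.png

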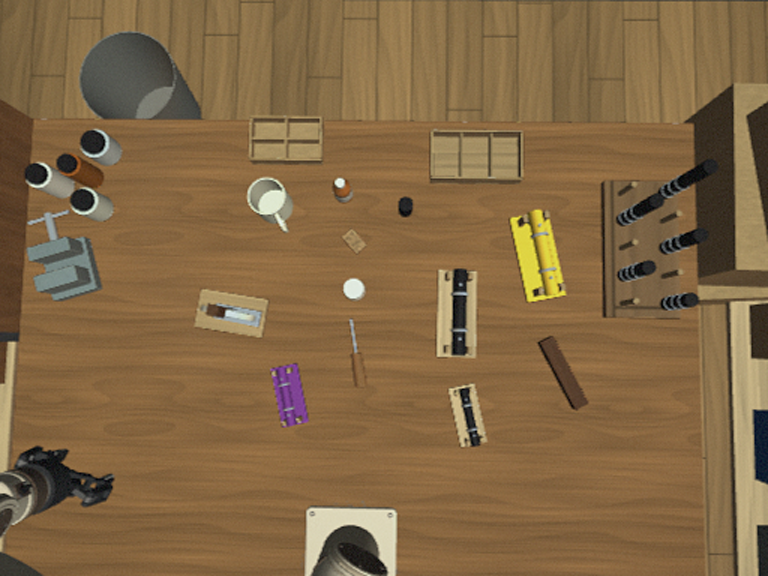

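Resting-place candidates in the side view (1.5x pixels): purple (236,265), yellow (525,430), large tan (405,375), small tan (293,440). Purple and yellow are excluded by colour. Of the two tan ones, the one at (405,375), about (0.513,-0.224), is larger and fits. I'll confirm it in a crop while measuring yaw.

```bash
python3 - <<'E'
from h import *
c=camera('top'); s=camera('side')
def cloud(c):
    v,u=np.mgrid[:384,:512]; P=world(c,u,v,c['depth']); P[c['depth']==0]=np.nan; return P
def rect(P,m):
    r=cv2.minAreaRect((P[m][:,:2]*1000).astype(np.float32)); b=cv2.boxPoints(r); e=[b[1]-b[0],b[2]-b[1]]
    l=max(e,key=np.linalg.norm); return np.round(r[0],1),np.round(r[1],1),'long yaw',round(float(np.arctan2(l[1],l[0])),3),m.sum()
for n,k in (('top',c),('side',s)):
    P=cloud(k); x,y,z=P[...,0],P[...,1],P[...,2]
    near=lambda a,b,r:np.hypot(x-a,y-b)<r
    print(n,'rest base',rect(P,near(.513,-.224,.13)&(z>.008)&(z<.02)))
    m=near(.513,-.224,.12)&(z>.066)&(z<.095);print('section',rect(P,m),np.nanpercentile(z[m],[50,90,99]))
    print('offcut',rect(P,near(.507,.265,.11)&(z>.012)&(z<.026)))
    print('dial',rect(P,near(.507,.265,.09)&(z>.05)&(z<.148)))
    print('foot',rect(P,near(.507,.265,.09)&(z>.029)&(z<.040)))
    m=near(.507,.265,.06)&(z>.152)&(z<.21); print('handle',rect(P,m),np.nanpercentile(z[m],[5,50,95]))
o=get_obs(); print(R.from_quat(o['tool_rot']).as_matrix().round(3).tolist())
a=s['frame'][205:325,160:400]; b=s['frame'][80:160,150:310]
im=np.vstack([cv2.resize(a,(640,320),interpolation=2),cv2.resize(b,(560,280),interpolation=2).copy() if 0 else cv2.copyMakeBorder(cv2.resize(b,(520,260),interpolation=2),0,0,0,120,0)])
save('crop1.png',im)
E
```

```text
top rest base (array([ 507.4, -210.4]), array([202.8, 200.2]), 'long yaw', 0.65, np.int64(843))
section (array([ 513.7, -218.6]), array([178. ,  55.8]), 'long yaw', 0.004, np.int64(605)) [0.07509992 0.07951954 0.08292485]
offcut (array([506.9, 271.8]), array([151.6,  84.6]), 'long yaw', 1.421, np.int64(787))
dial (array([504.5, 251.4]), array([103. ,  17.4]), 'long yaw', 1.381, np.int64(92))
foot (array([500.6, 255.9]), array([100.4,  37.4]), 'long yaw', 1.404, np.int64(165))
handle (array([501.4, 250.7]), array([30.2, 21.5]), 'long yaw', 1.387, np.int64(101)) [0.1536044  0.1976233  0.20191713]
side rest base (array([ 514.2, -225.5]), array([ 86. , 191.5]), 'long yaw', -0.04, np.int64(1235))
section (array([ 514.2, -223.7]), array([ 56.7, 180. ]), 'long yaw', -0.011, np.int64(842)) [0.07448239 0.07858428 0.08297137]
offcut (array([509.6, 269.8]), array([158.1,  85.6]), 'long yaw', 1.419, np.int64(612))
dial (array([505.6, 251.1]), array([113.3,  21.8]), 'long yaw', 1.457, np.int64(182))
foot (array([504.1, 251.4]), array([101.6,  33.7]), 'long yaw', 1.4, np.int64(147))
handle (array([504.3, 251.4]), array([30.3, 22. ]), 'long yaw', 1.418, np.int64(137)) [0.15465139 0.18137269 0.19949704]
[[0.0, 0.444, 0.896], [0.0, 0.896, -0.444], [-1.0, 0.0, 0.0]]
```

View pics/crop1.png

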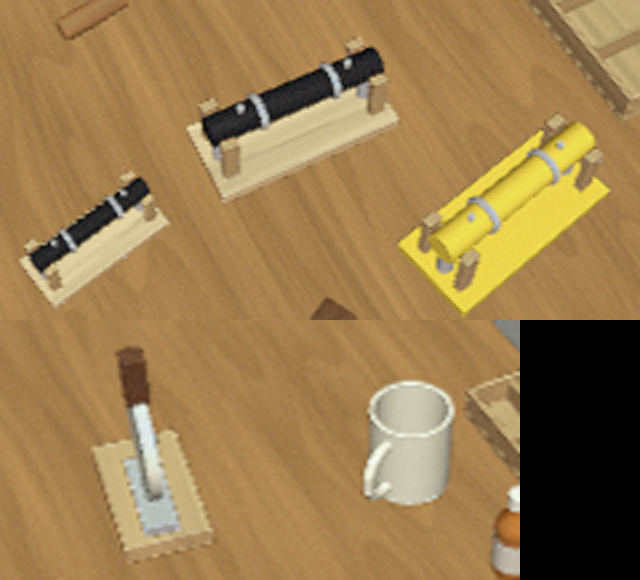

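The crop confirms it: the large tan rest with the black section sits at crop (295,90), clearly larger than the other tan one at (95,230). The gauge stands on its offcut at crop (150,470), yaw about -0.165. Next I move above the handle.

Emit:
{"method": "play_rows", "body": {
  "plan": [
    [-4, -4, 28, 0, 0, 0, -1],
    [-4, -4, 28, 0, 0, 0, -1],
    [-4, -4, 28, 0, 0, 0, -1],
    [-3, -4, 28, 0, 0, 0, -1],
    [-3, -4, 28, 0, 0, 0, -1],
    [-3, -4, 28, 0, 0, 0, -1],
    [-3, -4, 28, 0, 0, 0, -1],
    [-3, -4, 28, 0, 0, 0, -1],
    [-3, -4, 29, 0, 0, 0, -1],
    [0, -4, 29, 0, 0, 0, -1],
    [0, -4, 29, 0, 0, 0, -1],
    [0, -5, 29, 0, 0, 0, -1],
    [0, 0, 0, -0.098, 0, 0, -1],
    [0, 0, 0, -0.098, 0, 0, -1],
    [0, 0, 0, -0.098, 0, 0, -1],
    [0, 0, 0, 0, 0, 0, -1]
  ]
}}

```text
clock: 2.33
eef_pos: [0.5051, 0.2529, 0.2611]
tool_rot: [0.058, 0.705, -0.058, 0.705]
ft_force: [0.2, 0.4, 1.1]
grip_width: 0.0855
```

```bash
cat >> h.py <<'E'
def st():
    o=get_obs(); M=R.from_quat(o['tool_rot']).as_matrix()
    print('t',round(o['clock'],2),'p',np.round(o['eef_pos'],4),'w',round(o['grip_width'],4),'F',np.round(o['ft_force'],2),'T',np.round(o['ft_torque'],2),'j',np.round(o['joint_pos'],3)); print('M',M.round(3).tolist()); return o,M
E
python3 - <<'E'
from h import *
o,M=st()
for n in ['side','top']:
    c=camera(n)
    for t in ['handle','crown','gauge']:
        for r in pinpoint(t,c)[:3]: print(n,t,np.round(r['centre'],4),round(r['confidence'],2))
    v,u=np.mgrid[:384,:512]; P=world(c,u,v,c['depth']); x,y,z=np.moveaxis(P,-1,0); f=c['frame'].astype(int)
    m=(abs(x-.513)<.1)&(abs(y+.22)<.05)&(f.max(-1)<60)&(z>.045)&(z<.085)
    Q=P[m]; 
    from scipy.optimize import least_squares
    fit=least_squares(lambda p:np.hypot((Q[:,1]-p[0]-p[1]*(Q[:,0]-.514)),Q[:,2]-p[2])-.015,[-.222,0,.062],loss='soft_l1',f_scale=.001)
    print(n,'axis y0,yaw,z',fit.x.round(4),m.sum(),'x range',np.percentile(Q[:,0],[0.5,99.5]).round(4))
E
```

```text
t 2.33 p [0.5051 0.2529 0.2611] w 0.0855 F [0.21 0.36 1.07] T [-0.04 -0.05  0.06] j [0.464 0.363 0.251 1.459 0.    0.629]
M [[-0.0, 0.164, 0.986], [-0.0, 0.986, -0.164], [-1.0, -0.0, -0.0]]
side handle [0.5072 0.2587 0.1789] 0.65
side handle [ 0.669   0.0052 -0.    ] 0.62
side handle [ 7.467e-01  1.906e-01 -3.000e-04] 0.48
side crown [ 0.5099 -0.2197  0.077 ] 0.9
side crown [0.3288 0.1432 0.0543] 0.83
side crown [ 0.6445 -0.3978  0.0729] 0.65
side gauge [0.5005 0.2537 0.0202] 0.61
side axis y0,yaw,z [-0.2223 -0.009   0.0622] 643 x range [0.4246 0.6028]
top handle [0.5032 0.2536 0.1725] 0.72
top crown [ 0.6442 -0.3989  0.0751] 0.91
top crown [ 0.5154 -0.2244  0.0767] 0.82
top crown [0.3306 0.1388 0.047 ] 0.75
top gauge [0.5026 0.2525 0.0183] 0.51
top gauge [ 0.4208 -0.0012 -0.0034] 0.37
top axis y0,yaw,z [-0.2199 -0.0127  0.0626] 414 x range [0.428  0.6015]
```

Emit:
{"method": "play_rows", "body": {
  "plan": [
    [20, 0, 0, 0, 0, 0, -1],
    [25, 0, 0, 0, 0, 0, -1],
    [25, 0, 0, 0, 0, 0, -1],
    [20, 0, 0, 0, 0, 0, -1],
    [12, 0, 0, 0, 0, 0, -1],
    [0, 0, 0, 0, 0, 0, -1],
    [0, 0, 0, 0, 0, 0, 0],
    [0, 0, 0, 0, 0, 0, 0.3],
    [0, 0, 0, 0, 0, 0, 1],
    [0, 0, 0, 0, 0, 0, 1],
    [0, 0, 0, 0, 0, 0, 1],
    [0, 0, 0, 0, 0, 0, 1],
    [0, 0, 0, 0, 0, 0, 1],
    [0, 0, 0, 0, 0, 0, 1]
  ]
}}

```text
clock: 3.9
eef_pos: [0.5055, 0.2538, 0.1604]
tool_rot: [0.059, 0.704, -0.058, 0.705]
ft_force: [0.3, 0.8, 5.0]
grip_width: 0.0215
```

```bash
python3 - <<'E'
from h import *
o,M=st()
c=camera('side'); save('grasp.png',np.hstack([cv2.resize(c['frame'][60:180,130:270],(420,360)),cv2.resize(camera('top')['frame'][150:270,80:220],(380,360))]))
E
```

```text
t 3.9 p [0.5055 0.2538 0.1604] w 0.0215 F [0.26 0.76 5.  ] T [ 0.06  0.03 -0.02] j [0.465 0.406 0.051 1.213 0.    0.631]
M [[0.002, 0.165, 0.986], [0.001, 0.986, -0.165], [-1.0, 0.002, 0.002]]
```

View pics/grasp.png

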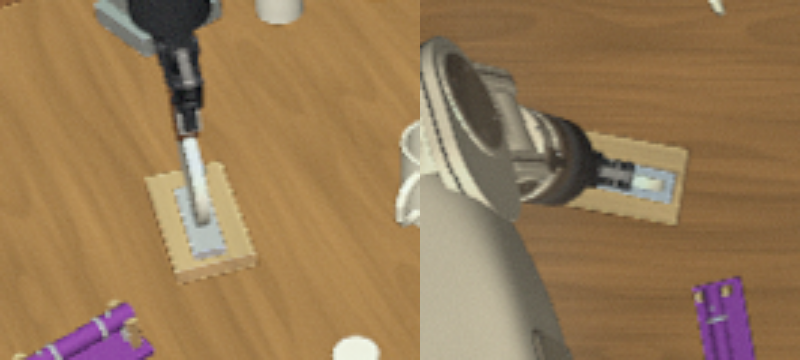

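Emit:
{"method": "play_rows", "body": {
  "plan": [
    [-4, 0, 0, 0, 0, 0, 1],
    [-10, 0, 0, 0, 0, 0, 1],
    [-16, 0, 0, 0, 0, 0, 1],
    [-18, 0, 0, 0, 0, 0, 1],
    [-18, 0, 0, 0, 0, 0, 1],
    [-18, 0, 0, 0, 0, 0, 1],
    [-16, 0, 0, 0, 0, 0, 1],
    [-12, 0, 0, 0, 0, 0, 1],
    [-8, 0, 0, 0, 0, 0, 1],
    [0, 0, 0, -0.05, 0, 0, 1],
    [0, 0, 0, -0.054, 0, 0, 1],
    [0, 0, 0, -0.05, 0, 0, 1],
    [0, 0, 0, 0, 0, 0, 1]
  ]
}}

```text
clock: 5.08
eef_pos: [0.5043, 0.2529, 0.2785]
tool_rot: [0.003, 0.708, -0.004, 0.706]
ft_force: [-0.4, 0.3, -3.5]
grip_width: 0.0213
```

```bash
python3 - <<'E'
from h import *
o,M=st()
d=np.array([.514,-.221,.28])-o['eef_pos']; print('tool delta mm',(M.T@d*1000).round(1), 'tilt fix to vertical & yaw')
y=-.011; T=np.array([[0,-np.sin(y),np.cos(y)],[0,np.cos(y),np.sin(y)],[-1,0,0]])
print(R.from_matrix(M.T@T).as_rotvec().round(4))
E
```

```text
t 5.08 p [0.5043 0.2529 0.2785] w 0.0213 F [-0.42  0.32 -3.51] T [-0.02 -0.03 -0.04] j [ 0.465  0.361  0.292  1.505 -0.     0.476]
M [[-0.002, 0.011, 1.0], [-0.001, 1.0, -0.011], [-1.0, -0.001, -0.002]]
tool delta mm [  -0.9 -473.7   15. ] tilt fix to vertical & yaw
[-0.0002 -0.0022  0.0013]
```

Emit:
{"method": "play_rows", "body": {
  "plan": [
    [0, -6, 0, 0, 0, 0, 1],
    [0, -14, 0, 0, 0, 0, 1],
    [0, -22, 1, 0, 0, 0, 1],
    [0, -28, 1, 0, 0, 0, 1],
    [0, -30, 1, 0, 0, 0, 1],
    [0, -30, 1, 0, 0, 0, 1],
    [0, -30, 1, 0, 0, 0, 1],
    [0, -30, 1, 0, 0, 0, 1],
    [0, -30, 1, 0, 0, 0, 1],
    [0, -30, 1, 0, 0, 0, 1],
    [0, -30, 1, 0, 0, 0, 1],
    [0, -30, 1, 0, 0, 0, 1],
    [0, -30, 1, 0, 0, 0, 1],
    [0, -30, 1, 0, 0, 0, 1],
    [0, -30, 1, 0, 0, 0, 1],
    [0, -28, 1, 0, 0, 0, 1],
    [0, -24, 1, 0, 0, 0, 1],
    [0, -14, 0, 0, 0, 0, 1],
    [0, -6, 0, 0, 0, 0, 1],
    [0, -2, 0, 0, 0, 0, 1]
  ]
}}

```text
clock: 6.75
eef_pos: [0.5135, -0.2219, 0.2791]
tool_rot: [0.005, 0.707, -0.005, 0.707]
ft_force: [0.6, 0.3, -3.6]
grip_width: 0.0215
```

Emit:
{"method": "play_rows", "body": {
  "plan": [
    [0, 0, 0, 0, 0, 0, 1],
    [0, 0, 0, 0, 0, 0, 1],
    [0, 0, 0, 0, 0, 0, 1],
    [0, 0, 0, 0, 0, 0, 1],
    [0, 0, 0, 0, 0, 0, 1],
    [0, 0, 0, 0, 0, 0, 1]
  ]
}}

```text
clock: 7.25
eef_pos: [0.5144, -0.2202, 0.2794]
tool_rot: [0.004, 0.707, -0.004, 0.707]
ft_force: [0.1, 0.2, -4.3]
grip_width: 0.0211
```

```bash
python3 - <<'E'
from h import *
o,M=st()
for n in ['side','top']:
    c=camera(n)
    for t in ['handle','gauge','crown','tab','pointer_tip','section']:
        for r in pinpoint(t,c)[:3]: print(n,t,np.round(r['centre'],4),round(r['confidence'],2),np.round(px(c,r['centre'])))
    if n=='side': print(px(c,o['eef_pos'])); save('over.png',c['frame'][140:290,190:350],5); np.savez('over.npz',**{k:c[k] for k in c})
E
```

```text
t 7.25 p [ 0.5144 -0.2202  0.2794] w 0.0211 F [ 0.1   0.16 -4.34] T [ 0.05  0.01 -0.05] j [-0.404  0.349  0.277  1.499  0.    -0.394]
M [[0.0, 0.011, 1.0], [0.0, 1.0, -0.011], [-1.0, 0.0, 0.0]]
side handle [ 0.3941 -0.4487 -0.0058] 0.67 [269. 353.]
side handle [ 0.5143 -0.2156  0.2966] 0.57 [269. 179.]
side gauge [ 0.5091 -0.2207  0.1383] 0.74 [268. 224.]
side crown [ 0.5102 -0.2213  0.0811] 0.93 [268. 237.]
side crown [ 0.293  -0.2456  0.0508] 0.85 [191. 287.]
side crown [ 0.6406 -0.3963  0.0733] 0.75 [351. 274.]
side section [ 0.6457 -0.3958  0.073 ] 0.88 [353. 273.]
side section [ 0.3    -0.2478  0.0513] 0.84 [194. 287.]
side section [ 0.518  -0.2177  0.0745] 0.83 [270. 236.]
(np.float64(270.38992757111754), np.float64(185.89591200971674))
top gauge [ 0.5114 -0.2212  0.1395] 0.56 [308. 207.]
top crown [0.3264 0.1394 0.0514] 0.67 [190. 266.]
top crown [ 0.6436 -0.3987  0.0758] 0.53 [363. 166.]
top section [ 0.3939 -0.4466  0.0015] 0.65 [373. 246.]
top section [ 0.6384 -0.4001  0.0779] 0.62 [364. 168.]
top section [0.3329 0.1427 0.0557] 0.54 [189. 264.]
```

View pics/over.png

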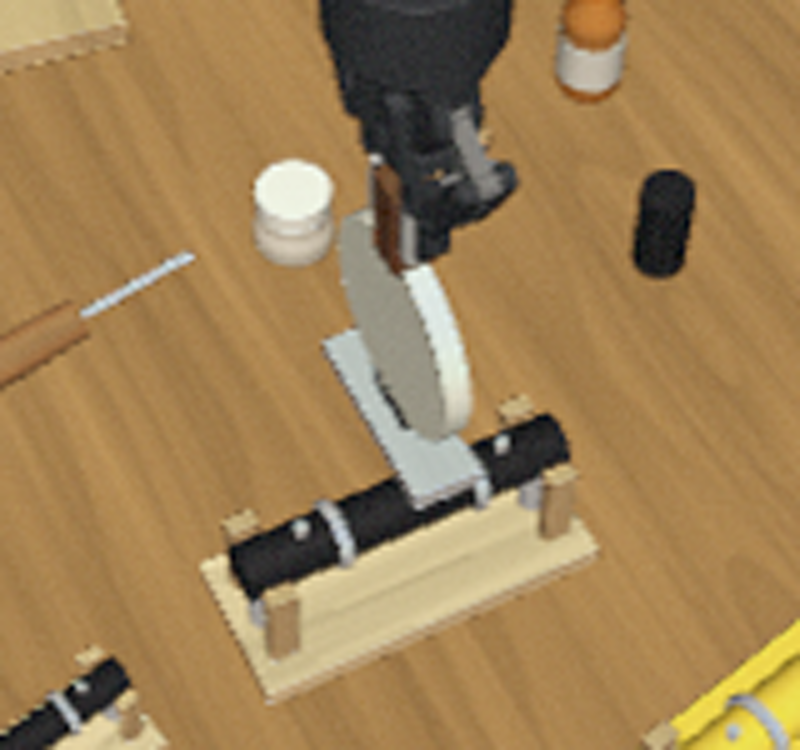

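The picture shows the gauge hanging over the right section (foot at 400,420 in the crop), foot square across. It also shows the dial's blank back, because the side camera looks from the -x side. So I turn the gauge in the air to face the camera and read the tab.

Emit:
{"method": "play_rows", "body": {
  "plan": [
    [-2, 0, 0, 0.06, 0, 0, 1],
    [-4, 0, 0, 0.12, 0, 0, 1],
    [-4, 0, 0, 0.12, 0, 0, 1],
    [-4, 0, 0, 0.12, 0, 0, 1],
    [-4, 0, 0, 0.12, 0, 0, 1],
    [-4, 0, 0, 0.12, 0, 0, 1],
    [-4, 0, 0, 0.12, 0, 0, 1],
    [-4, 0, 0, 0.12, 0, 0, 1],
    [-4, 0, 0, 0.12, 0, 0, 1],
    [-4, 0, 0, 0.12, 0, 0, 1],
    [-4, 0, 0, 0.12, 0, 0, 1],
    [-4, 0, 0, 0.12, 0, 0, 1],
    [-4, 0, 0, 0.12, 0, 0, 1],
    [-4, 0, 0, 0.12, 0, 0, 1],
    [-4, 0, 0, 0.12, 0, 0, 1],
    [-4, 0, 0, 0.12, 0, 0, 1],
    [-4, 0, 0, 0.12, 0, 0, 1],
    [-2, 0, 0, 0.06, 0, 0, 1]
  ]
}}

```text
clock: 9.45
eef_pos: [0.5144, -0.2209, 0.3479]
tool_rot: [0.606, 0.365, -0.605, 0.365]
ft_force: [0.4, -0.2, -4.9]
grip_width: 0.0213
```

Emit:
{"method": "play_rows", "body": {
  "plan": [
    [0, 0, 0, 0, 0, 0, 1],
    [0, 0, 0, 0, 0, 0, 1],
    [0, 0, 0, 0, 0, 0, 1],
    [0, 0, 0, 0, 0, 0, 1],
    [0, 0, 0, 0, 0, 0, 1],
    [0, 0, 0, 0, 0, 0, 1],
    [0, 0, 0, 0, 0, 0, 1],
    [0, 0, 0, 0, 0, 0, 1],
    [0, 0, 0, 0, 0, 0, 1],
    [0, 0, 0, 0, 0, 0, 1]
  ]
}}

```text
clock: 10.28
eef_pos: [0.5142, -0.2208, 0.3473]
tool_rot: [0.605, 0.367, -0.605, 0.367]
ft_force: [0.0, 0.0, -4.2]
grip_width: 0.0214
```

```bash
cat >> h.py <<'E'
def dialview(c,o,M,name,S=5,up=.1404):
    """rectify dial face: y right->left as seen from +x ; returns image (px = S per mm), centre at (60,60) mm"""
    p=np.array(o['eef_pos']); gz=-M[:,0]; gy=M[:,1]; gx=M[:,2]
    ctr=p-gz*(up-.075)+gx*.006
    # seen from +x: gauge +y is to the right
    corn=[(-60,60),(60,60),(60,-75),(-60,-75)]
    src=np.float32([px(c,ctr+gy*a/1000+gz*b/1000) for a,b in corn])
    dst=np.float32([((a+60)*S,(60-b)*S) for a,b in corn])
    H=cv2.getPerspectiveTransform(src,dst)
    im=cv2.warpPerspective(np.asarray(c['frame']),H,(120*S,135*S),flags=cv2.INTER_CUBIC)
    save(name,cv2.resize(im,None,fx=.88,fy=.88)) ; return im,ctr
E
python3 - <<'E'
from h import *
o,M=st()
c=camera('side'); im,ctr=dialview(c,o,M,'dial.png'); np.save('dial.npy',im)
for t in ['tab','pointer_tip']:
    for r in pinpoint(t,c)[:3]:
        d=M.T@(np.array(r['centre'])-ctr); print(t,np.round(r['centre'],4),round(r['confidence'],2),'angle',np.arctan2(d[1],d[0]).round(3),'r',np.hypot(d[0],d[1]).round(4))
E
```

```text
t 10.28 p [ 0.5142 -0.2208  0.3473] w 0.0214 F [ 0.01  0.05 -4.23] T [-0.01 -0.04  0.04] j [-0.406  0.354  0.459  1.676  0.     1.646]
M [[0.0, 0.887, -0.463], [-0.0, -0.463, -0.887], [-1.0, 0.0, -0.0]]
pointer_tip [ 0.5168 -0.2142  0.3683] 0.7 angle -3.132 r 0.0864
pointer_tip [ 0.5164 -0.2322  0.2345] 0.37 angle 0.15 r 0.048
```

View pics/dial.png

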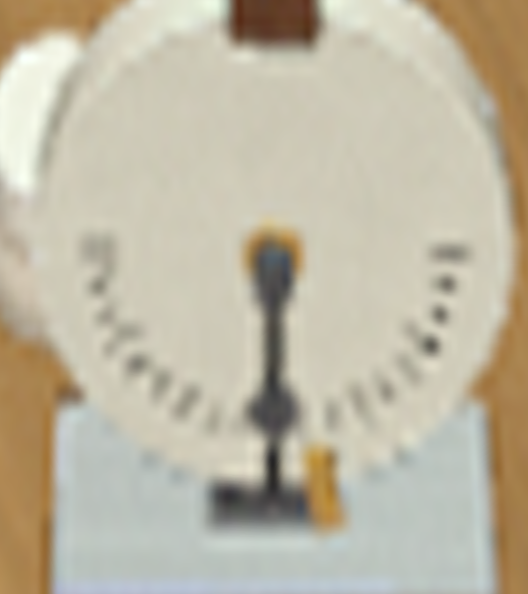

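The rectified dial view is clear: hub at (273,250), dark pointer hanging straight down to about (273,480), brass tab from (318,450) to (332,528) on the +y side, so the angle is about 0.21. I fit it numerically.

```bash
python3 - <<'E'
from h import *
im=np.load('dial.npy'); hsv=cv2.cvtColor(im,cv2.COLOR_RGB2HSV).astype(int); S=5
v,u=np.mgrid[:im.shape[0],:im.shape[1]]; a=u/S-60; b=v/S-60
r=np.hypot(a,b); 
m=(r>40)&(r<70)&(abs(a)<30)&(b>0)&(hsv[...,0]>12)&(hsv[...,0]<28)&(hsv[...,1]>110)&(hsv[...,2]>110)
print('tab c',a[m].mean(),b[m].mean(),m.sum()/S**2)
p=(r>18)&(r<50)&(b>0)&(abs(a)<12)&(hsv[...,2]<110); print('ptr c',a[p].mean(),b[p].mean())
h=(r<9)&(hsv[...,1]>90); print('hub',a[h].mean(),b[h].mean())
for lo in range(44,66,3):
    k=m&(b>lo)&(b<lo+3)
    if k.sum(): print(lo+1.5,a[k].mean().round(2))
q=p; 
for lo in range(20,50,6):
    k=p&(b>lo)&(b<lo+6); print('ptr',lo+3,a[k].mean().round(2))
E
```

```text
tab c 13.112328767123286 50.67655116841257 99.28
ptr c 2.0675228310502285 33.46033105022831
hub 2.005893657911595 -4.04996796925048
45.5 12.59
48.5 12.79
51.5 12.94
54.5 13.48
57.5 14.23
60.5 14.27
ptr 23 2.05
ptr 29 2.22
ptr 35 1.97
ptr 41 2.17
ptr 47 1.97
```

Emit:
{"method": "play_rows", "body": {
  "plan": [
    [0, 0, 0, 0, 0, -0.05, 1],
    [0, 0, 0, 0, 0, -0.055, 1],
    [0, 0, 0, 0, 0, -0.05, 1],
    [0, 0, 0, 0, 0, -0.05, 1],
    [0, 0, 0, 0, 0, 0, 1],
    [0, 0, 0, 0, 0, 0, 1],
    [0, 0, 0, 0, 0, 0, 1],
    [0, 0, 0, 0, 0, 0, 1],
    [0, 0, 0, 0, 0, 0, 1],
    [0, 0, 0, 0, 0, 0, 1],
    [0, 0, 0, 0, 0, 0, 1],
    [0, 0, 0, 0, 0, 0, 1],
    [0, 0, 0, 0, 0, 0, 1],
    [0, 0, 0, 0, 0, 0, 1],
    [0, 0, 0, 0, 0, 0, 1],
    [0, 0, 0, 0, 0, 0, 1],
    [0, 0, 0, 0, 0, 0, 1],
    [0, 0, 0, 0, 0, 0, 1]
  ]
}}

```text
clock: 11.93
eef_pos: [0.5143, -0.2209, 0.3472]
tool_rot: [-0.564, -0.427, 0.639, -0.303]
ft_force: [-0.7, 0.4, -4.2]
grip_width: 0.0217
```

```bash
python3 - <<'E'
from h import *
o,M=st()
c=camera('side'); im,ctr=dialview(c,o,M,'dial2.png'); np.save('dial2.npy',im)
print('lean',np.arctan2(-M[:,0]@[.887,-.463,0],-M[2,0]))
hsv=cv2.cvtColor(im,cv2.COLOR_RGB2HSV).astype(int); S=5
v,u=np.mgrid[:im.shape[0],:im.shape[1]]; a=u/S-60; b=v/S-60; r=np.hypot(a,b)
m=(r>40)&(r<70)&(abs(a)<30)&(b>0)&(hsv[...,0]>12)&(hsv[...,0]<28)&(hsv[...,1]>110)&(hsv[...,2]>110)
p=(r>18)&(r<46)&(b>0)&(abs(np.arctan2(a-2,b+4)-.2)<.2)&(hsv[...,2]<100)
print('tab ang',np.arctan2(a[m].mean()-2,b[m].mean()+4),'ptr',np.arctan2(a[p].mean()-2,b[p].mean()+4))
E
```

```text
t 11.93 p [ 0.5143 -0.2209  0.3472] w 0.0217 F [-0.71  0.38 -4.17] T [-0.24 -0.42 -0.01] j [-0.413  0.554  0.748  1.97   0.014  1.637]
M [[-0.181, 0.868, -0.463], [0.094, -0.453, -0.887], [-0.979, -0.204, -0.0]]
lean 0.20523409218710426
tab ang 0.19991489860050657 ptr 0.18579928652710057
```

View pics/dial2.png

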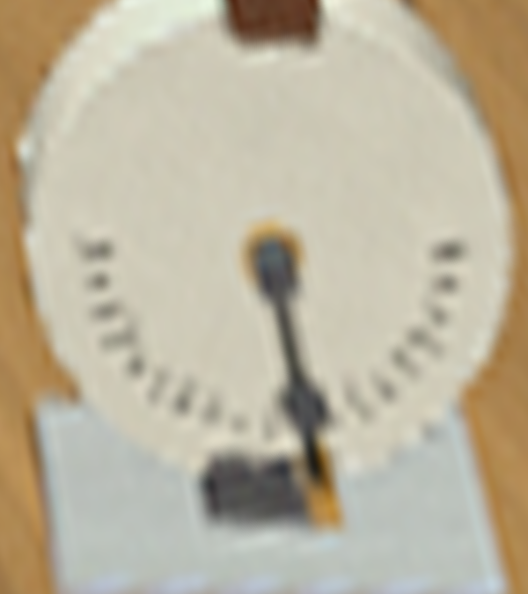

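The pointer tip at (317,480) lies on the brass tab, whose centre line is about 3 px further right, so the final lean will be about 0.215. Now upright again, turned back, and down to near the crown.

Emit:
{"method": "play_rows", "body": {
  "plan": [
    [0, 0, 0, 0, 0, 0.1, 1],
    [0, 0, 0, 0, 0, 0.105, 1],
    [0, 0, 0, -0.06, 0, 0, 1],
    [4, 0, 0, -0.12, 0, 0, 1],
    [4, 0, 0, -0.12, 0, 0, 1],
    [4, 0, 0, -0.12, 0, 0, 1],
    [4, 0, 0, -0.12, 0, 0, 1],
    [4, 0, 0, -0.12, 0, 0, 1],
    [4, 0, 0, -0.12, 0, 0, 1],
    [4, 0, 0, -0.12, 0, 0, 1],
    [4, 0, 0, -0.12, 0, 0, 1],
    [4, 0, 0, -0.12, 0, 0, 1],
    [4, 0, 0, -0.12, 0, 0, 1],
    [4, 0, 0, -0.12, 0, 0, 1],
    [4, 0, 0, -0.12, 0, 0, 1],
    [4, 0, 0, -0.12, 0, 0, 1],
    [4, 0, 0, -0.12, 0, 0, 1],
    [4, 0, 0, -0.12, 0, 0, 1],
    [4, 0, 0, -0.12, 0, 0, 1],
    [4, 0, 0, -0.06, 0, 0, 1]
  ]
}}

```text
clock: 13.65
eef_pos: [0.5137, -0.2206, 0.2789]
tool_rot: [0.003, 0.708, -0.002, 0.707]
ft_force: [-0.4, 0.2, -4.4]
grip_width: 0.0209
```

Emit:
{"method": "play_rows", "body": {
  "plan": [
    [10, 0, 0, 0, 0, 0, 1],
    [10, 0, 0, 0, 0, 0, 1],
    [10, 0, 0, 0, 0, 0, 1],
    [8, 0, 0, 0, 0, 0, 1],
    [5, 0, 0, 0, 0, 0, 1],
    [3, 0, 0, 0, 0, 0, 1],
    [0, 0, 0, 0, 0, 0, 1],
    [0, 0, 0, 0, 0, 0, 1],
    [0, 0, 0, 0, 0, 0, 1],
    [0, 0, 0, 0, 0, 0, 1],
    [0, 0, 0, 0, 0, 0, 1]
  ]
}}

```text
clock: 14.57
eef_pos: [0.5145, -0.221, 0.2338]
tool_rot: [0.004, 0.707, -0.004, 0.707]
ft_force: [0.0, -0.8, -4.3]
grip_width: 0.0214
```

```bash
python3 - <<'E'
from h import *
o,M=st()
y=-.011; T=np.array([[0,-np.sin(y),np.cos(y)],[0,np.cos(y),np.sin(y)],[-1,0,0]])
print(R.from_matrix(M.T@T).as_rotvec().round(4))
c=camera('side'); save('near.png',c['frame'][150:290,200:345],5)
for n,k in (('side',c),('top',camera('top'))):
    for t in ['gauge','crown']:
        for r in pinpoint(t,k)[:3]: print(n,t,np.round(r['centre'],4),round(r['confidence'],2))
E
```

```text
t 14.57 p [ 0.5145 -0.221   0.2338] w 0.0214 F [ 0.01 -0.77 -4.29] T [ 0.01 -0.01 -0.01] j [-0.406  0.359  0.175  1.386  0.    -0.394]
M [[0.001, 0.012, 1.0], [-0.0, 1.0, -0.012], [-1.0, -0.0, 0.001]]
[-0.0008  0.001   0.0004]
side gauge [ 0.5112 -0.222   0.0917] 0.66
side crown [ 0.6442 -0.396   0.0757] 0.95
side crown [ 0.5114 -0.218   0.0814] 0.83
side crown [ 0.2944 -0.2452  0.0469] 0.82
top gauge [ 0.5119 -0.2205  0.0911] 0.6
top crown [0.3308 0.1404 0.0514] 0.72
top crown [ 0.6408 -0.3964  0.0783] 0.54
```

View pics/near.png

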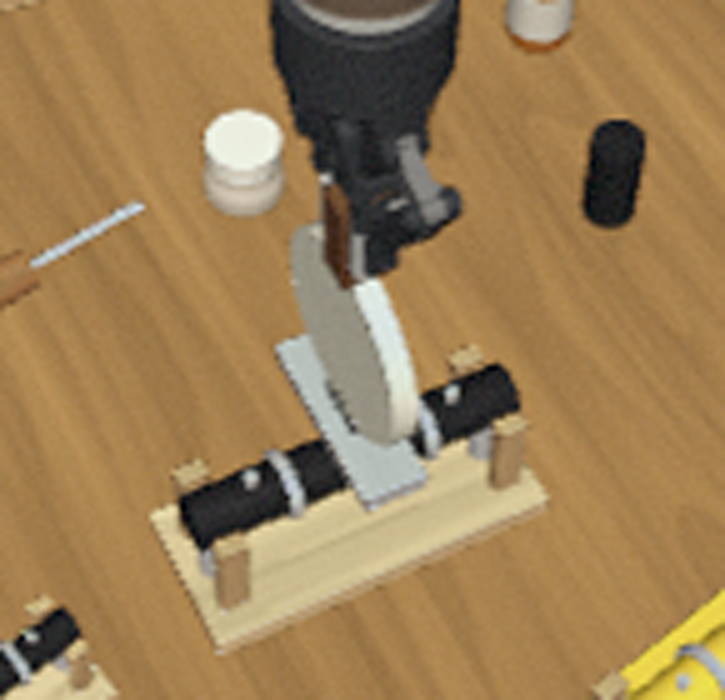

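The foot (crop 350,430) is above the section between the two rings (287,480) and (427,425), square across. I now lower it and feel for contact.

Emit:
{"method": "play_rows", "body": {
  "plan": [
    [4, 0, 0, 0, 0, 0, 1],
    [4, 0, 0, 0, 0, 0, 1],
    [3, 0, 0, 0, 0, 0, 1],
    [2, 0, 0, 0, 0, 0, 1],
    [1, 0, 0, 0, 0, 0, 1],
    [0, 0, 0, 0, 0, 0, 1],
    [0, 0, 0, 0, 0, 0, 1],
    [0, 0, 0, 0, 0, 0, 1]
  ]
}}

```text
clock: 15.53
eef_pos: [0.5144, -0.2209, 0.2195]
tool_rot: [0.004, 0.707, -0.004, 0.707]
ft_force: [-0.0, -0.1, -4.4]
grip_width: 0.0209
```

Emit:
{"method": "play_rows", "body": {
  "plan": [
    [0.5, 0, 0, 0, 0, 0, 1],
    [0.5, 0, 0, 0, 0, 0, 1],
    [0, 0, 0, 0, 0, 0, 1],
    [0, 0, 0, 0, 0, 0, 1]
  ]
}}

```text
clock: 15.87
eef_pos: [0.5142, -0.2209, 0.2183]
tool_rot: [0.004, 0.707, -0.004, 0.707]
ft_force: [-0.6, 0.8, -3.7]
grip_width: 0.0212
```

Emit:
{"method": "play_rows", "body": {
  "plan": [
    [0.5, 0, 0, 0, 0, 0, 1],
    [0.5, 0, 0, 0, 0, 0, 1],
    [0, 0, 0, 0, 0, 0, 1],
    [0, 0, 0, 0, 0, 0, 1]
  ]
}}

```text
clock: 16.2
eef_pos: [0.5143, -0.2209, 0.2174]
tool_rot: [0.004, 0.707, -0.004, 0.707]
ft_force: [-0.6, -0.4, -3.3]
grip_width: 0.0214
```

Emit:
{"method": "play_rows", "body": {
  "plan": [
    [0.5, 0, 0, 0, 0, 0, 1],
    [0.5, 0, 0, 0, 0, 0, 1],
    [0, 0, 0, 0, 0, 0, 1],
    [0, 0, 0, 0, 0, 0, 1],
    [0, 0, 0, 0, 0, 0, 1]
  ]
}}

```text
clock: 16.62
eef_pos: [0.5143, -0.2209, 0.2165]
tool_rot: [0.004, 0.707, -0.004, 0.707]
ft_force: [-0.2, 0.5, -2.2]
grip_width: 0.0214
```

Emit:
{"method": "play_rows", "body": {
  "plan": [
    [0.5, 0, 0, 0, 0, 0, 1],
    [0, 0, 0, 0, 0, 0, 1],
    [0, 0, 0, 0, 0, 0, 1],
    [0, 0, 0, 0, 0, 0, 1],
    [0, 0, 0, 0, 0, 0, 1]
  ]
}}

```text
clock: 17.03
eef_pos: [0.5143, -0.2209, 0.2159]
tool_rot: [0.004, 0.707, -0.004, 0.707]
ft_force: [-0.2, 0.3, -2.3]
grip_width: 0.0213
```

```bash
cat > rock.py <<'E'
from h import *
# tool pose steps for rolling by a about gauge x, pivot = rolling contact; up=TCP above underside, sunk section
def tcp(a,R0=.015,up=.1404):  # in gauge y,z relative to cylinder axis
    n=np.array([np.sin(a),np.cos(a)]); t=np.array([np.cos(a),-np.sin(a)])
    return R0*n-R0*a*t+up*n
A=np.linspace(0,.216,10); 
for a0,a1 in zip(A,A[1:]):
    d=tcp(a1)-tcp(a0); n=np.array([np.sin(a0),np.cos(a0)]); t=np.array([np.cos(a0),-np.sin(a0)])
    print('x,y mm',np.round([-(d@n)*1000,(d@t)*1000],2),'rz',round(-(a1-a0),4))
E
python3 rock.py; python3 -c "
from h import *
st()
F=[]
for i in range(6): camera('side'); F.append(get_obs()['ft_force'])
print(np.mean(F,0))"
```

```text
x,y mm [0.04 3.37] rz -0.024
x,y mm [0.03 3.37] rz -0.024
x,y mm [0.02 3.37] rz -0.024
x,y mm [0.01 3.37] rz -0.024
x,y mm [0.   3.37] rz -0.024
x,y mm [-0.01  3.37] rz -0.024
x,y mm [-0.02  3.37] rz -0.024
x,y mm [-0.02  3.37] rz -0.024
x,y mm [-0.03  3.37] rz -0.024
t 17.03 p [ 0.5143 -0.2209  0.2159] w 0.0213 F [-0.24  0.27 -2.33] T [0.01 0.01 0.03] j [-0.406  0.366  0.138  1.343 -0.    -0.394]
M [[0.0, 0.012, 1.0], [-0.0, 1.0, -0.012], [-1.0, -0.0, 0.0]]
[-0.34775961  0.2856352  -2.43912074]
```

Resting on the crown at about 2 N. Now I roll it on the crown by 0.216 rad.

Emit:
{"method": "play_rows", "body": {
  "plan": [
    [0, 1.7, 0, 0, 0, -0.012, 1],
    [0, 1.7, 0, 0, 0, -0.012, 1],
    [0, 1.7, 0, 0, 0, -0.012, 1],
    [0, 1.7, 0, 0, 0, -0.012, 1],
    [0, 1.7, 0, 0, 0, -0.012, 1],
    [0, 1.7, 0, 0, 0, -0.012, 1],
    [0, 1.7, 0, 0, 0, -0.012, 1],
    [0, 1.7, 0, 0, 0, -0.012, 1],
    [0, 1.7, 0, 0, 0, -0.012, 1],
    [0, 1.7, 0, 0, 0, -0.012, 1],
    [0, 1.7, 0, 0, 0, -0.012, 1],
    [0, 1.7, 0, 0, 0, -0.012, 1],
    [0, 1.7, 0, 0, 0, -0.012, 1],
    [0, 1.7, 0, 0, 0, -0.012, 1],
    [0, 1.7, 0, 0, 0, -0.012, 1],
    [0, 1.6, 0, 0, 0, -0.012, 1],
    [0, 1.6, 0, 0, 0, -0.012, 1],
    [0, 1.6, 0, 0, 0, -0.012, 1]
  ]
}}

```text
clock: 18.83
eef_pos: [0.5146, -0.1905, 0.2127]
tool_rot: [-0.072, 0.703, -0.081, 0.703]
ft_force: [0.0, -0.2, -2.1]
grip_width: 0.0211
```

Emit:
{"method": "play_rows", "body": {
  "plan": [
    [0, 0, 0, 0, 0, 0, 1],
    [0, 0, 0, 0, 0, 0, 1],
    [0, 0, 0, 0, 0, 0, 1],
    [0, 0, 0, 0, 0, 0, 1],
    [0, 0, 0, 0, 0, 0, 1],
    [0, 0, 0, 0, 0, 0, 1],
    [0, 0, 0, 0, 0, 0, 1],
    [0, 0, 0, 0, 0, 0, 1],
    [0, 0, 0, 0, 0, 0, 1],
    [0, 0, 0, 0, 0, 0, 1],
    [0, 0, 0, 0, 0, 0, 1],
    [0, 0, 0, 0, 0, 0, 1],
    [0, 0, 0, 0, 0, 0, 1],
    [0, 0, 0, 0, 0, 0, 1],
    [0, 0, 0, 0, 0, 0, 1],
    [0, 0, 0, 0, 0, 0, 1],
    [0, 0, 0, 0, 0, 0, 1],
    [0, 0, 0, 0, 0, 0, 1]
  ]
}}

```text
clock: 20.33
eef_pos: [0.5145, -0.1908, 0.2127]
tool_rot: [-0.072, 0.703, -0.08, 0.702]
ft_force: [-0.1, 1.9, -1.9]
grip_width: 0.0214
```

```bash
python3 - <<'E'
from h import *
o,M=st(); print('lean',np.arcsin(-M[1,0]),'expect TCP dy',.2159)
F=[]; c=camera('side'); save('end.png',c['frame'][140:290,195:355],5)
for i in range(6): k=camera('side'); F.append(get_obs()['ft_force'])
print('F',np.mean(F,0).round(2))
v,u=np.mgrid[:384,:512]; P=world(c,u,v,c['depth']); x,y,z=np.moveaxis(P,-1,0)
up=.1404; base=np.array(o['eef_pos'])+M[:,0]*up; print('foot centre from tool',base.round(4))
Q=M.T@(P.reshape(-1,3)-base).T; a=(-Q[0]).reshape(x.shape); b=Q[1].reshape(x.shape); g=Q[2].reshape(x.shape)
# foot top plane: actual tilt vs tool
for lab,m in (('foot top',(abs(a-.012)<.012)&(abs(b)<.055)&(g<-.008)&(g>-.02)),):
    q=np.c_[b[m],g[m],np.ones(m.sum())]; s=np.linalg.lstsq(q,a[m],rcond=None)[0]; print(lab,m.sum(),'slope vs tool y',s[0].round(3),'b range',np.percentile(b[m],[1,99]).round(4),'h',np.median(a[m]).round(4))
f=c['frame'].astype(int); m=(abs(x-.513)<.1)&(abs(y+.22)<.03)&(f.max(-1)<60)&(z>.045)&(z<.085)&((x<.49)|(x>.54))
Q=P[m]
from scipy.optimize import least_squares
print('axis y0,yaw,z',least_squares(lambda p:np.hypot((Q[:,1]-p[0]-p[1]*(Q[:,0]-.514)),Q[:,2]-p[2])-.015,[-.222,0,.062],loss='soft_l1',f_scale=.001).x.round(4))
E
```

```text
t 20.33 p [ 0.5145 -0.1908  0.2127] w 0.0214 F [-0.15  1.9  -1.92] T [ 1.02  0.03 -0.06] j [-0.239  0.303  0.022  1.24  -0.21  -0.233]
M [[-0.003, 0.011, 1.0], [-0.214, 0.977, -0.012], [-0.977, -0.214, -0.0]]
lean 0.21597153534986457 expect TCP dy 0.2159
F [-0.1   1.99 -2.19]
foot centre from tool [ 0.5142 -0.2209  0.0756]
foot top 176 slope vs tool y 0.011 b range [-0.051   0.0468] h 0.0115
axis y0,yaw,z [-0.2224 -0.01    0.0606]
```

View pics/end.png

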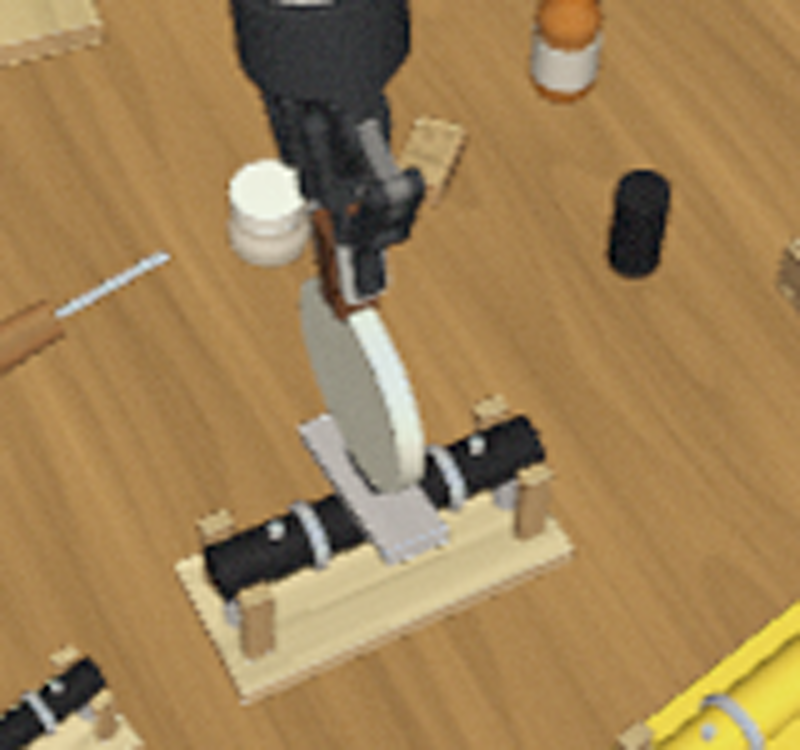

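The foot sits across the section between the rings at (318,535) and (448,478), leaning 0.216. The section has sunk about 1.6 mm, so the push is about 2 N. Some side load (about 2 N) remains in +y, so I ease it off a little.

Emit:
{"method": "play_rows", "body": {
  "plan": [
    [0, 0.5, 0, 0, 0, 0, 1],
    [0, 0, 0, 0, 0, 0, 1],
    [0, 0, 0, 0, 0, 0, 1],
    [0, 0, 0, 0, 0, 0, 1]
  ]
}}

```text
clock: 21.02
eef_pos: [0.5146, -0.1905, 0.2127]
tool_rot: [-0.072, 0.703, -0.081, 0.702]
ft_force: [-0.2, 1.1, -1.8]
grip_width: 0.0212
```

Emit:
{"method": "play_rows", "body": {
  "plan": [
    [0, 0.5, 0, 0, 0, 0, 1],
    [0, 0, 0, 0, 0, 0, 1],
    [0, 0, 0, 0, 0, 0, 1],
    [0, 0, 0, 0, 0, 0, 1]
  ]
}}

```text
clock: 21.35
eef_pos: [0.5146, -0.1902, 0.2127]
tool_rot: [-0.072, 0.703, -0.081, 0.703]
ft_force: [-0.2, -0.9, -2.5]
grip_width: 0.0214
```

```bash
python3 - <<'E'
from h import *
F=[]
for i in range(6): camera('side'); F.append(np.r_[get_obs()['ft_force'],get_obs()['ft_torque']])
o,M=st(); print('lean',np.arcsin(-M[1,0]),np.mean(F,0).round(2))
E
```

```text
t 21.65 p [ 0.5147 -0.1899  0.2126] w 0.0215 F [-0.05  0.57 -2.09] T [ 0.15 -0.04 -0.05] j [-0.238  0.303  0.021  1.239 -0.211 -0.231]
M [[-0.002, 0.012, 1.0], [-0.215, 0.977, -0.012], [-0.977, -0.215, 0.0]]
lean 0.21622375454830342 [-0.04 -0.76 -1.77  0.12  0.03 -0.04]
```

Emit:
{"method": "play_rows", "body": {
  "plan": [
    [0, 0, 0, 0, 0, 0, 1],
    [0, 0, 0, 0, 0, 0, 1],
    [0, 0, 0, 0, 0, 0, 1],
    [0, 0, 0, 0, 0, 0, 1],
    [0, 0, 0, 0, 0, 0, 1],
    [0, 0, 0, 0, 0, 0, 1],
    [0, 0, 0, 0, 0, 0, 1],
    [0, 0, 0, 0, 0, 0, 1],
    [0, 0, 0, 0, 0, 0, 1],
    [0, 0, 0, 0, 0, 0, 1],
    [0, 0, 0, 0, 0, 0, 1],
    [0, 0, 0, 0, 0, 0, 1],
    [0, 0, 0, 0, 0, 0, 1],
    [0, 0, 0, 0, 0, 0, 1],
    [0, 0, 0, 0, 0, 0, 1],
    [0, 0, 0, 0, 0, 0, 1],
    [0, 0, 0, 0, 0, 0, 1],
    [0, 0, 0, 0, 0, 0, 1]
  ]
}}

```text
clock: 23.15
eef_pos: [0.5146, -0.1898, 0.2126]
tool_rot: [-0.072, 0.703, -0.08, 0.703]
ft_force: [0.9, -0.9, -2.4]
grip_width: 0.0214
```

```bash
python3 - <<'E'
from h import *
o,M=st(); print('lean',np.arcsin(-M[1,0]))
job_done()
E
```

```text
t 23.15 p [ 0.5146 -0.1898  0.2126] w 0.0214 F [ 0.86 -0.9  -2.45] T [ 0.07 -0.06 -0.  ] j [-0.238  0.303  0.021  1.24  -0.21  -0.231]
M [[-0.002, 0.012, 1.0], [-0.214, 0.977, -0.012], [-0.977, -0.214, 0.0]]
lean 0.2160157093777486
the job is handed in; nothing more can be done
```

The gauge is standing on the crown of the black section in the larger tan rest, still held and leaning 0.216 rad. I handed the job in at 23.2 s. I gripped it by the handle and set it down upright between the rings. I then rolled it on the crown and eased off a side load of about 2 N.

**Last checks**
- **Tab and lean:** I turned the dial to the side camera in the air and read the tab at about 0.20 to 0.217 rad. A trial lean of 0.205 there put the pointer on the tab, about 0.7 mm short of its centre line. The tab allows ±0.073 rad.
- **Position:** The tool pose put the foot's middle within about 2 mm of the crown. The foot was square across to about 0.002 rad against the fitted section axis.
- **Push on the section:** The contact force was about 2 N, and the section had sunk about 1.6 mm.
- **Other things on the bench:** The things in the last picture, a crop round the rest, looked unmoved. I did not check the whole bench again.

**Not confirmed or disagreeing**
- **Pointer in the final pose:** It could not be seen, because the dial faces away from the side camera. That it sits over the tab is inferred from the air trial and the tool's lean.
- **Foot tilt:** The depth fit of the foot differed from the tool by 0.011 rad, which is within tolerance.
- **Side force:** The sideways reading still wandered by about ±0.9 N.

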